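# Stroke the pill organiser's lids shut

## Task

Run your fingertips lightly along the row of the weekly pill organiser, starting at its red end, so that the seven blue lids flip shut one after another in order and all lie closed. Do not pick up or tip the organiser or shove it out of its place, and leave the mug, spoon, bottle and jar alone.

Things in the scene. Friction and masses are not known exactly. Their poses are not given: they have to be found in the camera images.
- organiser: Loose 0.4 kg weekly pill organiser: white box 214 mm long (its x axis), 48 wide, 30 high, seven compartments in a row, red block 21 mm long on its -x end (x -128 to -107 mm). Origin: underside centre of the white box, z up. Seven blue flip lids, 23 x 44 x 3 mm, hinged on their red-end side 30 mm above the table at x = -105, -75 ... 75 mm. They start standing open, leaning towards the red end.
- red_end (a point): Centre of the red block's top, 30 mm above the table, on the row's centre line, 12.5 mm before the hinge of lid 1. The open lid 1 overhangs it by up to 10 mm back from its hinge.
- plain_end (a point): Point on the row's centre line at the far (not red) end of the box, 30 mm above the table, 30 mm from the hinge of lid 7, whose free edge comes to lie 24 mm from that hinge.
- lid1 (a joint): Angle of lid 1 (next to the red block), rad: 0 shut flat, 1.57 upright, 1.85 leaning back on its stop (starts there or near, free edge about 53 mm above the table). Under 1 N away from the red end tips it past upright; it then falls shut by its own weight, but a finger above props it up until past its free edge. Pushed towards the red end it only meets its stop.
- lid2 (a joint): Angle of lid 2, counted from the red block, rad: 0 shut flat, 1.85 leaning back on its stop. It behaves as lid 1 does.
- lid3 (a joint): Angle of lid 3, counted from the red block, rad: 0 shut flat, 1.85 leaning back on its stop. It behaves as lid 1 does.
- lid4 (a joint): Angle of lid 4, counted from the red block, rad: 0 shut flat, 1.85 leaning back on its stop. It behaves as lid 1 does.
- lid5 (a joint): Angle of lid 5, counted from the red block, rad: 0 shut flat, 1.85 leaning back on its stop. It behaves as lid 1 does.
- lid6 (a joint): Angle of lid 6, counted from the red block, rad: 0 shut flat, 1.85 leaning back on its stop. It behaves as lid 1 does.
- lid7 (a joint): Angle of lid 7, counted from the red block, rad: 0 shut flat, 1.85 leaning back on its stop. It behaves as lid 1 does.
- mug: White mug, 80 mm across, 92 mm tall, handle on its +y side; origin at the centre of its underside. To be left alone; it stands beside the organiser.
- pill_bottle: Small amber pill bottle with white cap, 40 mm across, 70 mm tall; origin at the centre of its underside. To be left alone.
- spoon: Steel spoon 150 mm long lying along its x axis, under 20 mm high; origin on the table under its middle. To be left alone.
- jam_jar: Amber jar with blue cap, 66 mm across, 85 mm tall; origin at the centre of its underside. To be left alone.
There are look-alikes about, which are no part of the job. Several things have the shape of the organiser; the one meant has the colours described above.

How it is judged:
On the way, in this order (a step that is already met when the one before it is completed fails the run):
1. lid 1 is shut (after the lids before it) (value of joint lid1 below 0.12 rad), for 0.02 s.
2. lid 2 is shut (after the lids before it) (value of joint lid2 below 0.12 rad), for 0.02 s.
3. lid 3 is shut (after the lids before it) (value of joint lid3 below 0.12 rad), for 0.02 s.
4. lid 4 is shut (after the lids before it) (value of joint lid4 below 0.12 rad), for 0.02 s.
5. lid 5 is shut (after the lids before it) (value of joint lid5 below 0.12 rad), for 0.02 s.
6. lid 6 is shut (after the lids before it) (value of joint lid6 below 0.12 rad), for 0.02 s.
7. lid 7 is shut (after the lids before it) (value of joint lid7 below 0.12 rad), for 0.02 s.
At the end, for the whole second after the job is handed in: All seven lids are shut (each within 0.12 rad of flat), and the organiser stands flat and still on the table within 40 mm of where it started (value of joint each of lid1, lid2, lid3, lid4, lid5, lid6, lid7 below 0.12 rad and angle between organiser's own z axis and vertical below 0.05 rad and height (world z) of organiser below 0.005 m and distance of organiser from where it was at the start of the episode below 0.04 m and linear speed of organiser below 0.02 m/s); the robot touches nothing.
It fails at once if the organiser is lifted more than 12 mm or tipped more than 0.2 rad (height (world z) of organiser above 0.012 m or angle between organiser's own z axis and vertical above 0.2 rad).
It fails at once if the organiser is shoved more than 40 mm (distance of organiser from where it was at the start of the episode above 0.04 m).
It fails at once if the organiser is pressed with more than 25 N (contact force between the arm and organiser above 25 N).
It fails at once if the fingers press the organiser with more than 25 N (contact force between the fingers and organiser above 25 N).
It fails at once if the mug, bottle, spoon or jar is moved more than 20 mm (distance of any of mug, pill_bottle, spoon, jam_jar from where it was at the start of the episode above 0.02 m).
It also fails if it takes over 48 s, if anything falls off the work surface, if the arm or the gripper's body presses on something with over 40 N, if the wrist force passes 120 N, or if a joint passes its speed limit or range.

## Robot

A 6-joint arm with a two-finger parallel gripper is mounted at the origin on the work surface. World frame = base frame: x ahead of the robot, y to its left, z up, the work surface at z = 0. Lengths are in m, angles in rad, forces in N, time in s.
With the tool pointing down it reaches from about 0.3 to 1 m from the base axis. Payload 5.1 kg.
Tool frame: the origin (TCP) lies midway between the tips of the shut fingers; the grasp point (between the pads) lies 19 mm behind it; z points along the fingers, y is the line along which they close (so a half turn about z gives the same grasp; the last joint's range is limited). The gripper opens to 95 mm and grips with 3 to 60 N. Pads are 20 mm wide; open, the fingers measure 119 mm over their backs; the gripper's body (75 mm by 180 mm) begins 59 mm behind the grasp point.
Start: joints at [-1.425, 0.124, 1.65, -0, 1.367, -0.083], TCP at [0.147, -0.633, 0.215] pointing down, gripper open.
Joint ranges: [-2.61, 2.61], [-1.02, 2.33], [0.03, 2.71], [-1.35, 4.49], [0.32, 2.68], [-2.91, 2.91]. Speed limits (rad/s): [2.57, 2.57, 3.14, 3.14, 3.14, 3.14].

## Interface

Orientations are given as a unit quaternion [x, y, z, w].
In Python, from rig import env gives the robot as it stands.
- The arm moves only by the tool step_arm, never from a script. Its argument "series" is a list of rows, each an object with "jaw": the opening, from -1 (shut) to 1 (fully open); "translation": the shift along the tool's x, y, z as a fraction of full scale, a list of three; "twist": the turn, a rotation vector about the tool's x, y, z as a fraction of full scale, a list of three. In form: [{"jaw": jaw, "translation": [x, y, z], "twist": [ax, ay, az]}, ...]. A call has exactly 8 rows; each row is the pose to reach, as a shift and turn from the pose commanded when the call began, along the tool's axes at that moment; what a row does not reach only later rows make up. Full scale, the value 1, is 0.15 m for a shift and pi/4 rad for a turn. A row lasts 1/10 s, in which the tool goes at most 50 mm and 8.59 degrees, less where a joint would pass 70% of its speed; a pose out of reach is approached as far as the arm can. A call with a number of a shift or a turn outside -1 to 1 is refused whole. A call with a gripper value outside its range is refused whole. The fingers move at their own pace and stop on an object; "grip_force" is the grip in N (left out, the last holds). Time passes only in rows, so rows that repeat a pose let the fingers close, or fill a call up. It gives the time, the measured TCP pose, the force, the opening and the grip force at its end, in the units of the state.
- env.get_obs(): the state, without advancing time (a new reading comes with each control period).
- env.snapshot(name): name is "scene" or "side" or "wrist"; returns (picture, depth): 420x560x3 uint8, red, green, blue; 420x560 float32, m along the optical axis (not along the pixel's ray), 0 where there is no reading.
- env.camera_info(name): a dict with "intrinsics" (3x3 intrinsics, pixels), "k1" (the pictures are not rectified: a ray, as slopes to the right and down, at radius r is drawn at 1 + k1 r^2 times it, then the intrinsics apply), "extrinsics" (4x4, takes a point from camera to world coordinates); the wrist camera has in their place "tool_from_camera" (4x4, takes a point from camera to tool coordinates, whose origin is the TCP and whose axes are the flange's). Camera axes: x right, y down, z forward; pixel columns grow to the right and rows downward; lengths in m; the calibration is good to about 2 mm. A picture is of the moment at which its call begins: read the wrist's pose just before it. camera_info takes no time and is no camera call.
- env.job_done(): hands the job in; it is judged then, once.
The state is a dict: "clock": time; "q": joint angles; "joint_vel": joint speeds; "joint_efforts": joint torques, N m; "tcp_pos": TCP position; "eef_rot": TCP orientation; "contact_force": force on the tool from outside, world axes, zero at the start; "ft_torque": the same for the moment, N m; "opening": finger opening in m; "grip_force": force on a finger pad.
Only numpy, scipy, OpenCV 4.12 (cv2) and the standard library are available. Lean on these libraries where they do the work, as an engineer would, in place of code of your own. Each camera call takes 0.05 s, during which the arm holds its last target. There are 200 camera calls.

## Working session

There is one attempt and no reset: what is moved stays moved. The work goes in short steps, Python scripts to look and compute and a tool call to move; the robot and the scene stay as the last step left them, time stands still between calls to the robot, and variables do not carry over. Pictures are saved under pics/ and viewed, at most 10 in all, crops included, and the job is handed in when it is done.

Besides the shell and the picture viewer there is one more tool, called after "Request:" as name(argument=value, ...) on one line, values as JSON. step_arm: Moves the arm, as the interface text tells. Its arguments: {"type":"object","properties":{"series":{"type":"array","items":{"type":"object","properties":{"jaw":{"type":"number"},"translation":{"type":"array","items":{"type":"number","minimum":-1,"maximum":1}},"twist":{"type":"array","items":{"type":"number","minimum":-1,"maximum":1}}}}},"grip_force":{"type":"number"}},"required":["series"]}

```bash
mkdir -p pics
cat > h.py <<'E'
import numpy as np,cv2
from rig import env
def snap(n,f):
    o=env.get_obs(); p,d=env.snapshot(n); cv2.imwrite(f'pics/{f}.png',p[:,:,::-1]); np.savez(f'pics/{f}.npz',p=p,d=d,t=o['tcp_pos'],q=o['eef_rot']); return p,d
def pt(n,f,u,v,z=None,r=1):
    "world point of pixel by depth, or on plane z"
    c=env.camera_info(n);K=np.array(c['intrinsics']);k=c['k1'];E=np.array(c['extrinsics'])
    a=np.array([(u-K[0,2])/K[0,0],(v-K[1,2])/K[1,1]]);s=a.copy()
    for _ in range(20): s=a/(1+k*(s@s))
    ray=np.r_[s,1.]
    if z is None:
        D=np.load(f'pics/{f}.npz')['d'][int(v)-r:int(v)+r+1,int(u)-r:int(u)+r+1];t=np.median(D[D>0])
    else: t=(z-E[2,3])/(E[:3,:3]@ray)[2]
    return E[:3,:3]@(ray*t)+E[:3,3]
E
python3 - <<'E'
from h import *
a,_=snap('scene','s1');b,_=snap('side','d1')
print(env.get_obs()); print(env.camera_info('scene'),env.camera_info('side'))
E
```

```text
{'clock': 0.1, 'q': array([-1.42462239e+00,  1.24442768e-01,  1.65152370e+00, -3.95472762e-05,
        1.36752252e+00, -8.25854167e-02]), 'joint_vel': array([ 0.00066644, -0.0013287 , -0.00166839,  0.00055368,  0.00059388,
        0.00010015]), 'joint_efforts': array([-4.85123110e-05, -4.18880868e+01, -3.61096144e+01,  7.77454767e-02,
        4.61958046e-02, -6.91822493e-05]), 'tcp_pos': array([ 0.14728463, -0.63249399,  0.21351624]), 'eef_rot': array([ 9.93464869e-01,  1.14134374e-01, -4.94942192e-05, -9.47075158e-04]), 'contact_force': array([-0.04938576, -0.14790029, -0.15900158]), 'ft_torque': array([-0.00744953, -0.0364886 ,  0.02050911]), 'grip_force': 0.0, 'opening': 0.09525884271181326}
{'intrinsics': array([[484.34968087,   0.        , 282.30208319],
       [  0.        , 484.34968087, 210.19102108],
       [  0.        ,   0.        ,   1.        ]]), 'k1': -0.09331590141251743, 'extrinsics': array([[-0.78871176,  0.53283494, -0.30662793,  0.81031631],
       [ 0.61460032,  0.67194071, -0.41323375,  0.41688354],
       [-0.01414959, -0.51437593, -0.85744807,  0.85153635],
       [ 0.        ,  0.        ,  0.        ,  1.        ]])} {'intrinsics': array([[497.51461307,   0.        , 277.52032116],
       [  0.        , 497.51461307, 208.78689544],
       [  0.        ,   0.        ,   1.        ]]), 'k1': -0.12891751497286627, 'extrinsics': array([[-0.71904935, -0.43784587,  0.53968418,  0.05337695],
       [-0.69481103,  0.4369024 , -0.57127394,  0.55041271],
       [ 0.01434062, -0.78575269, -0.61837453,  0.61636596],
       [ 0.        ,  0.        ,  0.        ,  1.        ]])}
```

View pics/s1.png

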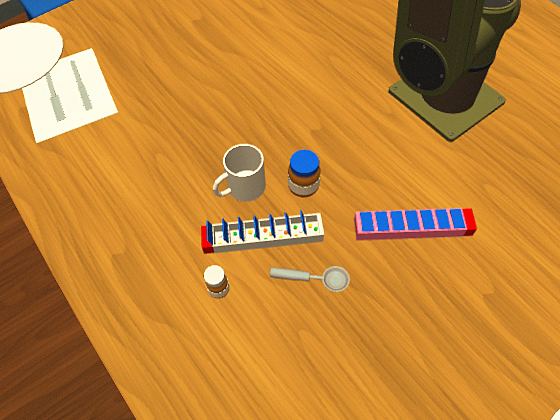

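View pics/d1.png

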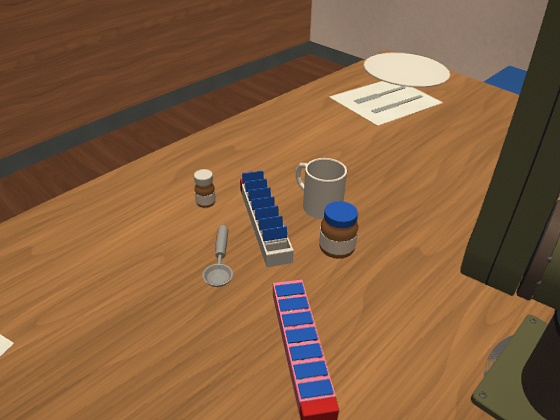

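Two things have the organiser's shape. One is white with open lids at scene (262,232), red end at (207,240). The other is pink with shut lids at scene (415,222). The white one fits the description, and I'll confirm it in an enlarged crop.

Run:
```python
from h import *
p=cv2.imread('pics/s1.png')[195:265,190:335]; q=cv2.imread('pics/d1.png')[160:275,225:370]
A=cv2.resize(p,None,fx=5,fy=5,interpolation=2);B=cv2.resize(q,(0,0),fx=2,fy=2,interpolation=2)
cv2.imwrite('pics/c1.png',np.vstack([A,np.pad(B,((0,0),(0,A.shape[1]-B.shape[1]),(0,0)))]))
print(A.shape)
```

```text
(350, 725, 3)
```

View pics/c1.png

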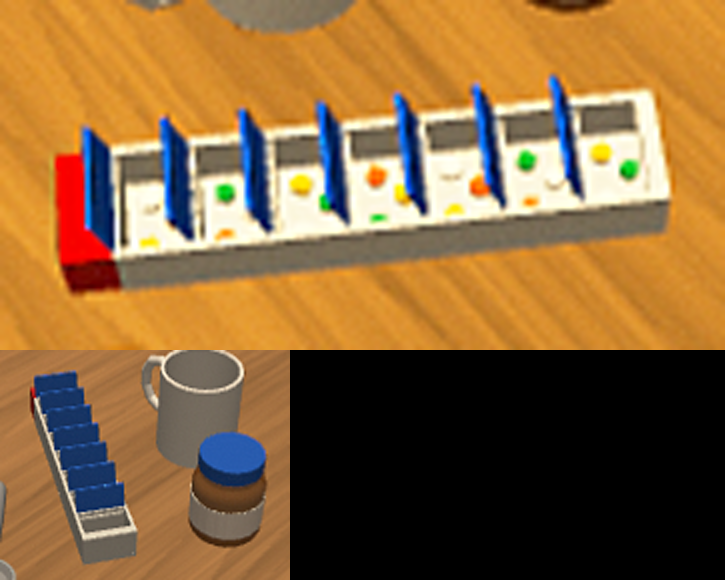

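The crop confirms it: white box, red end on the left, seven open blue lids. Top corners in the scene picture are about (201,226) and (203.6,248.4) at the red end, and (320.4,213.6) and (323.6,235.6) at the plain end.

Run:
```python
from h import *
c=[pt('scene','s1',*uv,z=.03) for uv in [(201.3,226.2),(203.8,248.6),(320.4,213.8),(323.6,235.8)]]
R=(c[0]+c[1])/2;P=(c[2]+c[3])/2;u=P-R
print(np.round(c,4));print('R',R,'P',P,'len .235?',np.linalg.norm(u),'w',np.linalg.norm(c[0]-c[1]),np.linalg.norm(c[2]-c[3]),'yaw',np.arctan2(u[1],u[0]))
u/=np.linalg.norm(u);O=(R+P)/2+0.0105*u;print('O',O,'u',u)
# side-camera check with depth pts
s,_=0,0
D=np.load('pics/d1.npz')
print('side plain end corners', [np.round(pt('side','d1',*uv,z=.03),4) for uv in [(225+82/2,160+(535-350)/2),(225+135/2,160+(527-350)/2)]])
print('depth: scene wall mid top plain', pt('scene','s1',321,225), 'lid tops',[np.round(pt('scene','s1',190+x/5,195+y/5,r=0),3) for x,y in [(98,180),(178,180),(255,180),(332,160),(410,150),(488,140),(565,130)]])
for n,uv,z in [('mug rim',(244,158),.092),('jar',(305,160),.085),('bottle',(214,273),.07),('spoon bowl',(336,279),.01),('spoon end',(272,273),.01)]: print(n,np.round(pt('scene','s1',*uv,z=z),3))
o=env.get_obs();from scipy.spatial.transform import Rotation as Q
print(Q.from_quat(o['eef_rot']).as_matrix().round(3),env.camera_info('wrist'))
```

```text
[[ 0.6627 -0.0485  0.03  ]
 [ 0.6856 -0.0046  0.03  ]
 [ 0.4629  0.0741  0.03  ]
 [ 0.4897  0.1153  0.03  ]]
R [ 0.67415522 -0.02653823  0.03      ] P [0.47627668 0.09468259 0.03      ] len .235? 0.23205689823227652 w 0.04952122721413482 0.049163162615141205 yaw 2.5919583842727993
O [0.56626244 0.03955712 0.03      ] u [-0.85271563  0.5223754   0.        ]
side plain end corners [array([0.4948, 0.1099, 0.03  ]), array([0.4695, 0.0704, 0.03  ])]
depth: scene wall mid top plain [0.47852594 0.09433838 0.03064443] lid tops [array([ 0.659, -0.021,  0.046]), array([ 0.635, -0.001,  0.047]), array([0.612, 0.016, 0.046]), array([0.585, 0.029, 0.049]), array([0.558, 0.042, 0.046]), array([0.534, 0.06 , 0.053]), array([0.506, 0.072, 0.046])]
mug rim [ 0.524 -0.09   0.092]
jar [ 0.43  -0.016  0.085]
bottle [0.704 0.067 0.07 ]
spoon bowl [0.523 0.192 0.01 ]
spoon end [0.609 0.108 0.01 ]
[[ 0.974  0.227 -0.   ]
 [ 0.227 -0.974  0.002]
 [ 0.    -0.002 -1.   ]] {'intrinsics': array([[346.18496811,   0.        , 276.48757604],
       [  0.        , 346.18496811, 204.98873719],
       [  0.        ,   0.        ,   1.        ]]), 'k1': 0.025391203732380616, 'tool_from_camera': array([[ 2.00565600e-04, -9.58157750e-01, -2.86240608e-01,
         8.02703353e-02],
       [ 9.99999978e-01,  1.75040290e-04,  1.14761445e-04,
         1.85253569e-04],
       [-5.98559292e-05, -2.86240624e-01,  9.58157764e-01,
        -1.69061377e-01],
       [ 0.00000000e+00,  0.00000000e+00,  0.00000000e+00,
         1.00000000e+00]])}
```

Request:
step_arm(series=[{"jaw": -1, "translation": [0.11, -0.08, 0], "twist": [0, 0, 0]}, {"jaw": -1, "translation": [0.22, -0.15, 0], "twist": [0, 0, 0]}, {"jaw": -1, "translation": [0.33, -0.23, 0], "twist": [0, 0, 0]}, {"jaw": -1, "translation": [0.44, -0.31, 0], "twist": [0, 0, 0]}, {"jaw": -1, "translation": [0.55, -0.38, 0], "twist": [0, 0, 0]}, {"jaw": -1, "translation": [0.66, -0.46, 0], "twist": [0, 0, 0]}, {"jaw": -1, "translation": [0.77, -0.54, 0], "twist": [0, 0, 0]}, {"jaw": -1, "translation": [0.88, -0.61, 0], "twist": [0, 0, 0]}])

```text
clock: 0.9
tcp_pos: [0.2564, -0.5124, 0.2148]
eef_rot: [0.993, 0.114, 0.0, 0.0]
contact_force: [0.3, -0.9, 0.3]
opening: 0.0361
grip_force: 0.0
```

Request:
step_arm(series=[{"jaw": -1, "translation": [0.11, -0.08, 0], "twist": [0, 0, 0]}, {"jaw": -1, "translation": [0.22, -0.15, 0], "twist": [0, 0, 0]}, {"jaw": -1, "translation": [0.33, -0.23, 0], "twist": [0, 0, 0]}, {"jaw": -1, "translation": [0.44, -0.31, 0], "twist": [0, 0, 0]}, {"jaw": -1, "translation": [0.55, -0.38, 0], "twist": [0, 0, 0]}, {"jaw": -1, "translation": [0.66, -0.46, 0], "twist": [0, 0, 0]}, {"jaw": -1, "translation": [0.77, -0.54, 0], "twist": [0, 0, 0]}, {"jaw": -1, "translation": [0.88, -0.61, 0], "twist": [0, 0, 0]}])

```text
clock: 1.7
tcp_pos: [0.3639, -0.3933, 0.2148]
eef_rot: [0.993, 0.114, 0.0, 0.0]
contact_force: [-0.5, -0.8, 0.6]
opening: 0.0003
grip_force: 0.0
```

Request:
step_arm(series=[{"jaw": -1, "translation": [0.11, -0.08, 0], "twist": [0, 0, 0]}, {"jaw": -1, "translation": [0.22, -0.15, 0], "twist": [0, 0, 0]}, {"jaw": -1, "translation": [0.33, -0.23, 0], "twist": [0, 0, 0]}, {"jaw": -1, "translation": [0.44, -0.31, 0], "twist": [0, 0, 0]}, {"jaw": -1, "translation": [0.55, -0.38, 0], "twist": [0, 0, 0]}, {"jaw": -1, "translation": [0.66, -0.46, 0], "twist": [0, 0, 0]}, {"jaw": -1, "translation": [0.77, -0.54, 0], "twist": [0, 0, 0]}, {"jaw": -1, "translation": [0.88, -0.61, 0], "twist": [0, 0, 0]}])

```text
clock: 2.5
tcp_pos: [0.4714, -0.2741, 0.2148]
eef_rot: [0.993, 0.114, 0.0, 0.0]
contact_force: [1.0, 0.1, -0.4]
opening: 0.0004
grip_force: 0.0
```

Request:
step_arm(series=[{"jaw": -1, "translation": [0.11, -0.08, 0], "twist": [0, 0, 0]}, {"jaw": -1, "translation": [0.22, -0.15, 0], "twist": [0, 0, 0]}, {"jaw": -1, "translation": [0.33, -0.23, 0], "twist": [0, 0, 0]}, {"jaw": -1, "translation": [0.44, -0.31, 0], "twist": [0, 0, 0]}, {"jaw": -1, "translation": [0.55, -0.38, 0], "twist": [0, 0, 0]}, {"jaw": -1, "translation": [0.66, -0.46, 0], "twist": [0, 0, 0]}, {"jaw": -1, "translation": [0.77, -0.54, 0], "twist": [0, 0, 0]}, {"jaw": -1, "translation": [0.88, -0.61, 0], "twist": [0, 0, 0]}])

```text
clock: 3.3
tcp_pos: [0.579, -0.1549, 0.2148]
eef_rot: [0.993, 0.114, 0.0, 0.0]
contact_force: [0.2, -1.0, 0.1]
opening: 0.0006
grip_force: 0.0
```

Request:
step_arm(series=[{"jaw": -1, "translation": [0.15, -0.1, 0.05], "twist": [0, 0, -0.14]}, {"jaw": -1, "translation": [0.3, -0.2, 0.1], "twist": [0, 0, -0.28]}, {"jaw": -1, "translation": [0.45, -0.3, 0.15], "twist": [0, 0, -0.42]}, {"jaw": -1, "translation": [0.6, -0.4, 0.2], "twist": [0, 0, -0.56]}, {"jaw": -1, "translation": [0.7, -0.5, 0.25], "twist": [0, 0, -0.7]}, {"jaw": -1, "translation": [0.8, -0.56, 0.3], "twist": [0, 0, -0.85]}, {"jaw": -1, "translation": [0.88, -0.61, 0.35], "twist": [0, 0, -1]}, {"jaw": -1, "translation": [0.88, -0.61, 0.35], "twist": [0, 0, -1]}])

```text
clock: 4.1
tcp_pos: [0.6861, -0.0354, 0.1606]
eef_rot: [0.874, 0.487, -0.001, -0.001]
contact_force: [-0.2, 0.9, -0.3]
opening: 0.0007
grip_force: 0.0
```

Run:
```python
from h import *
from scipy.spatial.transform import Rotation as Q
snap('wrist','w1')
o=env.get_obs();print(o['clock'],o['tcp_pos'],Q.from_quat(o['eef_rot']).as_matrix().round(3),o['opening'])
```

```text
4.15 [ 0.68589312 -0.03635224  0.16135522] [[ 0.529  0.849 -0.002]
 [ 0.849 -0.529  0.   ]
 [-0.001 -0.002 -1.   ]] 0.00035763810675172494
```

View pics/w1.png

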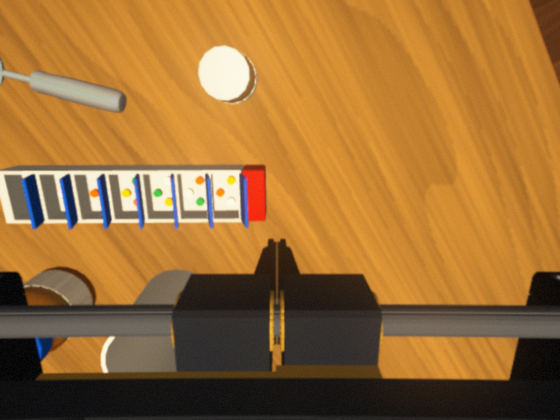

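The wrist picture shows the row running horizontally. The red block's right edge is at column 265 (rows 166–221), and the plain end is at about (2,172) to (9,222). The shut fingertips are at (277,242).

Run:
```python
from h import *
from scipy.spatial.transform import Rotation as Q
L=np.load('pics/w1.npz');c=env.camera_info('wrist');K=np.array(c['intrinsics']);k=c['k1']
T=np.eye(4);T[:3,:3]=Q.from_quat(L['q']).as_matrix();T[:3,3]=L['t'];E=T@np.array(c['tool_from_camera'])
def w(u,v,z):
    a=np.array([(u-K[0,2])/K[0,0],(v-K[1,2])/K[1,1]]);s=a
    for _ in range(20): s=a/(1+k*(s@s))
    r=E[:3,:3]@np.r_[s,1];return E[:3,3]+r*(z-E[2,3])/r[2]
C=[w(*p,.03) for p in [(265,167),(265.5,220.5),(2,171),(9,222)]]
R=(C[0]+C[1])/2;P=(C[2]+C[3])/2;print(np.round(C,4),R,P,np.linalg.norm(P-R),np.linalg.norm(C[0]-C[1]),np.degrees(np.arctan2(*(P-R)[1::-1])))
# fingertip width by depth around row 245
print(np.round(L['d'][244,255:300],3), [w(u,245,.16) for u in (267,287)])
y=T[:3,1]; O=np.array([.568,.038,0]); print('tcp in row: along',(L['t']-O)@-y,' R along',(R-O)@-y,'lateral (tool x) R,P,tcp',[(q-O)@T[:3,0] for q in(R,P,L['t'])])
```

```text
[[ 0.6903 -0.0082  0.03  ]
 [ 0.6642 -0.0503  0.03  ]
 [ 0.4946  0.1082  0.03  ]
 [ 0.4662  0.0707  0.03  ]] [ 0.67728303 -0.02921823  0.03      ] [0.4803812  0.08943764 0.03      ] 0.22989029607171887 0.049506585109755065 148.92623012672232
[0.357 0.358 0.359 0.357 0.357 0.357 0.357 0.357 0.356 0.356 0.357 0.357
 0.357 0.177 0.176 0.176 0.177 0.176 0.176 0.179 0.18  0.18  0.181 0.18
 0.18  0.177 0.177 0.177 0.176 0.176 0.177 0.358 0.358 0.358 0.357 0.357
 0.356 0.357 0.357 0.357 0.357 0.358 0.357 0.356 0.357] [array([ 0.68545653, -0.02616786,  0.16      ]), array([ 0.69446774, -0.03173384,  0.16      ])]
tcp in row: along -0.13866927774656673  R along -0.128232228739366 lateral (tool x) R,P,tcp [np.float64(0.0003779091739639923), np.float64(-0.0024319412857430047), np.float64(-0.0003677985873620509)]
```

Request:
step_arm(series=[{"jaw": -1, "translation": [0, 0, 0.15], "twist": [0, 0, 0]}, {"jaw": -1, "translation": [0, 0, 0.3], "twist": [0, 0, 0]}, {"jaw": -1, "translation": [0, 0, 0.45], "twist": [0, 0, 0]}, {"jaw": -1, "translation": [0, 0, 0.6], "twist": [0, 0, 0]}, {"jaw": -1, "translation": [0, 0, 0.68], "twist": [0, 0, 0]}, {"jaw": -1, "translation": [0, 0, 0.74], "twist": [0, 0, 0]}, {"jaw": -1, "translation": [0, 0, 0.77], "twist": [0, 0, 0]}, {"jaw": -1, "translation": [0, 0, 0.77], "twist": [0, 0, 0]}])

```text
clock: 4.95
tcp_pos: [0.6865, -0.0379, 0.0469]
eef_rot: [0.874, 0.485, 0.0, 0.0]
contact_force: [0.1, 0.4, -0.1]
opening: 0.0004
grip_force: 0.0
```

Request:
step_arm(series=[{"jaw": -1, "translation": [0, -0.05, 0], "twist": [0, 0, 0]}, {"jaw": -1, "translation": [0, -0.1, 0], "twist": [0, 0, 0]}, {"jaw": -1, "translation": [0, -0.14, 0], "twist": [0, 0, 0]}, {"jaw": -1, "translation": [0, -0.18, 0], "twist": [0, 0, 0]}, {"jaw": -1, "translation": [0, -0.21, 0], "twist": [0, 0, 0]}, {"jaw": -1, "translation": [0, -0.24, 0], "twist": [0, 0, 0]}, {"jaw": -1, "translation": [0, -0.24, 0], "twist": [0, 0, 0]}, {"jaw": -1, "translation": [0, -0.24, 0], "twist": [0, 0, 0]}])

```text
clock: 5.75
tcp_pos: [0.6559, -0.0187, 0.0467]
eef_rot: [0.874, 0.486, 0.0, 0.0]
contact_force: [-0.4, -0.5, -0.1]
opening: 0.0006
grip_force: 0.0
```

Run:
```python
from h import *
a,_=snap('scene','s2');b,_=snap('side','d2')
A=cv2.resize(cv2.imread('pics/s2.png')[185:265,190:335],None,fx=4,fy=4,interpolation=2);B=cv2.resize(cv2.imread('pics/d2.png')[150:275,220:365],None,fx=2,fy=2,interpolation=2)
cv2.imwrite('pics/c2.png',np.vstack([A,np.pad(B,((0,0),(0,A.shape[1]-B.shape[1]),(0,0)))]))
print(env.get_obs()['clock'],env.get_obs()['tcp_pos'])
```

```text
5.85 [ 0.6560446  -0.01886986  0.04668045]
```

View pics/c2.png

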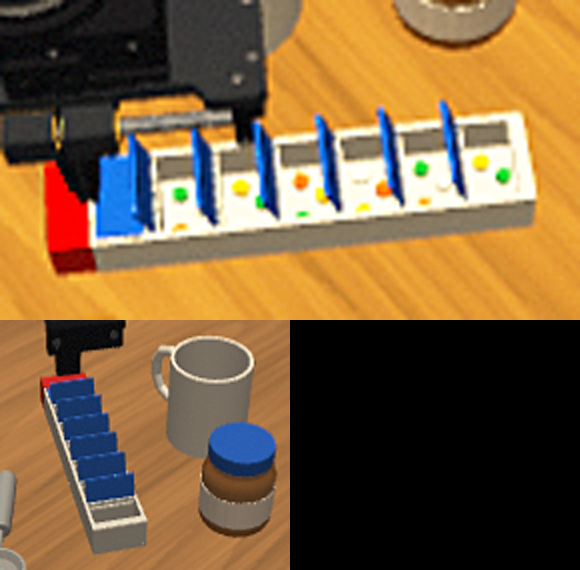

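The crop shows lid 1 lying flat at (115,200), lids 2–7 still open, and the box unmoved. I'll continue in 30 mm steps.

Request:
step_arm(series=[{"jaw": -1, "translation": [0, -0.04, 0], "twist": [0, 0, 0]}, {"jaw": -1, "translation": [0, -0.08, 0], "twist": [0, 0, 0]}, {"jaw": -1, "translation": [0, -0.12, 0], "twist": [0, 0, 0]}, {"jaw": -1, "translation": [0, -0.16, 0], "twist": [0, 0, 0]}, {"jaw": -1, "translation": [0, -0.2, 0], "twist": [0, 0, 0]}, {"jaw": -1, "translation": [0, -0.2, 0], "twist": [0, 0, 0]}, {"jaw": -1, "translation": [0, -0.2, 0], "twist": [0, 0, 0]}, {"jaw": -1, "translation": [0, -0.2, 0], "twist": [0, 0, 0]}])

```text
clock: 6.65
tcp_pos: [0.6306, -0.003, 0.0468]
eef_rot: [0.874, 0.486, 0.0, 0.0]
contact_force: [0.5, 0.1, -0.1]
opening: 0.0003
grip_force: 0.0
```

Request:
step_arm(series=[{"jaw": -1, "translation": [0, -0.04, 0], "twist": [0, 0, 0]}, {"jaw": -1, "translation": [0, -0.08, 0], "twist": [0, 0, 0]}, {"jaw": -1, "translation": [0, -0.12, 0], "twist": [0, 0, 0]}, {"jaw": -1, "translation": [0, -0.16, 0], "twist": [0, 0, 0]}, {"jaw": -1, "translation": [0, -0.2, 0], "twist": [0, 0, 0]}, {"jaw": -1, "translation": [0, -0.2, 0], "twist": [0, 0, 0]}, {"jaw": -1, "translation": [0, -0.2, 0], "twist": [0, 0, 0]}, {"jaw": -1, "translation": [0, -0.2, 0], "twist": [0, 0, 0]}])

```text
clock: 7.45
tcp_pos: [0.6051, 0.0129, 0.0468]
eef_rot: [0.874, 0.486, 0.0, 0.0]
contact_force: [-0.3, -0.5, 0.6]
opening: 0.0001
grip_force: 0.0
```

Run:
```python
from h import *
a,_=snap('scene','s3');b,_=snap('side','d3')
A=cv2.resize(cv2.imread('pics/s3.png')[185:265,190:335],None,fx=4,fy=4,interpolation=2);B=cv2.resize(cv2.imread('pics/d3.png')[150:275,220:365],None,fx=2,fy=2,interpolation=2)
cv2.imwrite('pics/c3.png',np.vstack([A,np.pad(B,((0,0),(0,A.shape[1]-B.shape[1]),(0,0)))]))
p=env.get_obs()['tcp_pos'];print(env.get_obs()['clock'],p,'s',(p[:2]-[.568,.038])@[-.849,.529])
```

```text
7.55 [0.60515653 0.01277749 0.04672831] s -0.044888599465666576
```

View pics/c3.png

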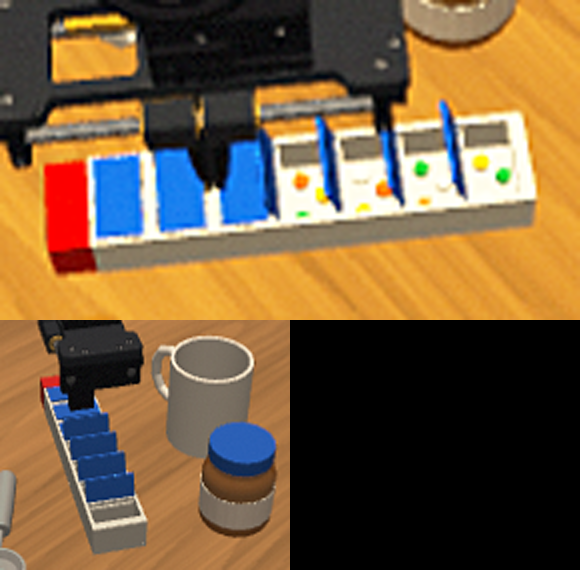

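Lids 1–3 are flat, lids 4–7 are still open, and the box hasn't moved. I'll do the remaining four the same way.

Request:
step_arm(series=[{"jaw": -1, "translation": [0, -0.04, 0], "twist": [0, 0, 0]}, {"jaw": -1, "translation": [0, -0.08, 0], "twist": [0, 0, 0]}, {"jaw": -1, "translation": [0, -0.12, 0], "twist": [0, 0, 0]}, {"jaw": -1, "translation": [0, -0.16, 0], "twist": [0, 0, 0]}, {"jaw": -1, "translation": [0, -0.2, 0], "twist": [0, 0, 0]}, {"jaw": -1, "translation": [0, -0.2, 0], "twist": [0, 0, 0]}, {"jaw": -1, "translation": [0, -0.2, 0], "twist": [0, 0, 0]}, {"jaw": -1, "translation": [0, -0.2, 0], "twist": [0, 0, 0]}])

```text
clock: 8.35
tcp_pos: [0.5797, 0.0287, 0.0468]
eef_rot: [0.874, 0.486, 0.0, 0.0]
contact_force: [0.2, 0.1, 0.6]
opening: 0.0001
grip_force: 0.0
```

Request:
step_arm(series=[{"jaw": -1, "translation": [0, -0.04, 0], "twist": [0, 0, 0]}, {"jaw": -1, "translation": [0, -0.08, 0], "twist": [0, 0, 0]}, {"jaw": -1, "translation": [0, -0.12, 0], "twist": [0, 0, 0]}, {"jaw": -1, "translation": [0, -0.16, 0], "twist": [0, 0, 0]}, {"jaw": -1, "translation": [0, -0.2, 0], "twist": [0, 0, 0]}, {"jaw": -1, "translation": [0, -0.2, 0], "twist": [0, 0, 0]}, {"jaw": -1, "translation": [0, -0.2, 0], "twist": [0, 0, 0]}, {"jaw": -1, "translation": [0, -0.2, 0], "twist": [0, 0, 0]}])

```text
clock: 9.15
tcp_pos: [0.5542, 0.0446, 0.0468]
eef_rot: [0.874, 0.486, 0.0, 0.0]
contact_force: [-0.3, 0.6, 0.1]
opening: 0.0003
grip_force: 0.0
```

Request:
step_arm(series=[{"jaw": -1, "translation": [0, -0.04, 0], "twist": [0, 0, 0]}, {"jaw": -1, "translation": [0, -0.08, 0], "twist": [0, 0, 0]}, {"jaw": -1, "translation": [0, -0.12, 0], "twist": [0, 0, 0]}, {"jaw": -1, "translation": [0, -0.16, 0], "twist": [0, 0, 0]}, {"jaw": -1, "translation": [0, -0.2, 0], "twist": [0, 0, 0]}, {"jaw": -1, "translation": [0, -0.2, 0], "twist": [0, 0, 0]}, {"jaw": -1, "translation": [0, -0.2, 0], "twist": [0, 0, 0]}, {"jaw": -1, "translation": [0, -0.2, 0], "twist": [0, 0, 0]}])

```text
clock: 9.95
tcp_pos: [0.5287, 0.0604, 0.0468]
eef_rot: [0.874, 0.486, 0.0, 0.0]
contact_force: [-0.4, -0.2, -0.7]
opening: 0.0007
grip_force: 0.0
```

Request:
step_arm(series=[{"jaw": -1, "translation": [0, -0.04, 0], "twist": [0, 0, 0]}, {"jaw": -1, "translation": [0, -0.08, 0], "twist": [0, 0, 0]}, {"jaw": -1, "translation": [0, -0.12, 0], "twist": [0, 0, 0]}, {"jaw": -1, "translation": [0, -0.16, 0], "twist": [0, 0, 0]}, {"jaw": -1, "translation": [0, -0.2, 0], "twist": [0, 0, 0]}, {"jaw": -1, "translation": [0, -0.22, 0], "twist": [0, 0, 0]}, {"jaw": -1, "translation": [0, -0.22, 0], "twist": [0, 0, 0]}, {"jaw": -1, "translation": [0, -0.22, 0], "twist": [0, 0, 0]}])

```text
clock: 10.75
tcp_pos: [0.5006, 0.078, 0.0468]
eef_rot: [0.874, 0.486, 0.0, 0.0]
contact_force: [-0.3, -0.8, 0.4]
opening: 0.0003
grip_force: 0.0
```

Request:
step_arm(series=[{"jaw": -1, "translation": [0, 0, -0.1], "twist": [0, 0, 0]}, {"jaw": -1, "translation": [0, 0, -0.25], "twist": [0, 0, 0]}, {"jaw": -1, "translation": [0, 0, -0.4], "twist": [0, 0, 0]}, {"jaw": -1, "translation": [0, 0, -0.55], "twist": [0, 0, 0]}, {"jaw": -1, "translation": [0, 0, -0.7], "twist": [0, 0, 0]}, {"jaw": -1, "translation": [0, 0, -0.85], "twist": [0, 0, 0]}, {"jaw": -1, "translation": [0, 0, -1], "twist": [0, 0, 0]}, {"jaw": -1, "translation": [0, 0, -1], "twist": [0, 0, 0]}])

```text
clock: 11.55
tcp_pos: [0.5031, 0.0779, 0.2019]
eef_rot: [0.874, 0.486, 0.004, 0.002]
contact_force: [0.6, 0.5, 0.5]
opening: 0.0003
grip_force: 0.0
```

Run:
```python
from h import *
a,_=snap('scene','s4');b,_=snap('side','d4')
A=cv2.resize(cv2.imread('pics/s4.png')[185:265,190:335],None,fx=4,fy=4,interpolation=2);B=cv2.resize(cv2.imread('pics/d4.png')[150:275,220:365],None,fx=2,fy=2,interpolation=2)
cv2.imwrite('pics/c4.png',np.vstack([A,np.pad(B,((0,0),(0,A.shape[1]-B.shape[1]),(0,0)))]))
```

```text
(no output)
```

View pics/c4.png

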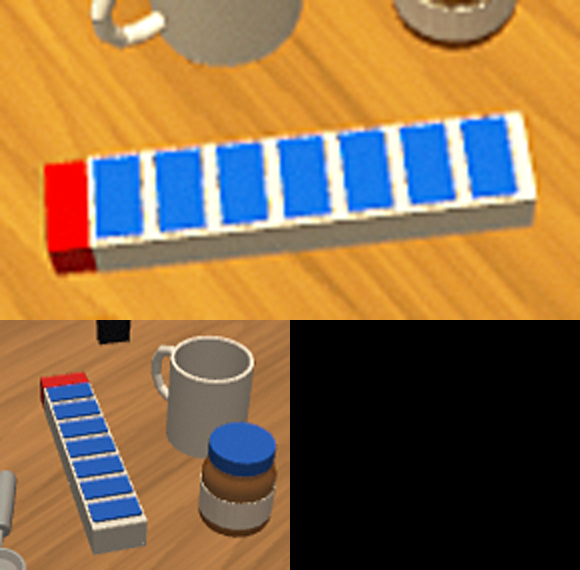

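All seven lids lie flat, the box is where it started, and the gripper is clear.

```bash
python3 -c "
from rig import env
print(env.job_done())"
```

```text
the job is handed in; nothing more can be done
None
```

I closed all seven lids one after another from the red end and handed the job in at about 12 s on the robot's clock; the last pictures show them flat with the organiser in its place, but the hand-in gave no verdict.

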